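Clamp the drill-bit tin and draw off its tight lid

ROBOT

A 7-joint arm with a two-finger parallel gripper is mounted at the origin on the work surface. World frame = base frame: x ahead of the robot, y to its left, z up, the work surface at z = 0. Lengths are in m, angles in degrees, forces in N, time in s.
With the tool pointing down it reaches from about 0.425 to 0.875 m from the base axis. Payload 4.7 kg.
Tool frame: the origin (TCP) lies on the centre line of the jaws, within the pads' length; the fingertips stand 14 mm ahead of it and the grasp point (between the pads) lies 5 mm behind it; z points along the fingers, y is the line along which they close (so a half turn about z gives the same grasp; the last joint's range is limited). The gripper opens to 87 mm and grips with 3 to 60 N. Pads are 19 mm wide; open, the fingers measure 117 mm over their backs; the gripper's body (75 mm by 190 mm) begins 51 mm behind the grasp point.
Start: joints at [-62.848, 18.392, -4.016, 83.108, 1.295, 78.541, -3.26], TCP at [0.288, 0.582, 0.237] pointing down, gripper open.
Joint ranges: [-163.93, 163.93], [-17.29, 119.83], [-79.2, 71.16], [3.27, 140.29], [-89.18, 269.18], [5.43, 117.66], [-154.24, 154.24]. Speed limits (degrees/s): [147.25, 147.25, 180, 180, 180, 180, 180].

INTERFACE

Orientations are given as [roll, pitch, yaw] about the fixed x, y, z axes, in that order (R = Rz(yaw) Ry(pitch) Rx(roll)).
In Python, from cell import env gives the robot as it stands.
- The arm moves only by the tool jog_arm, never from a script. Its argument "motion" is a list that holds one entry, the list of rows, each a list of 7 numbers: the shift along the tool's x, y, z in units of 0.1 m (1.0 is 0.1 m), then the turn, a rotation vector about the tool's x, y, z in units of 180 degrees (1.0 is 180 degrees), then the closure, from 0 (fully open) to 1 (shut). A call has 1 to 5 rows; each row is the pose to reach, as a shift and turn from the pose commanded when the call began, along the tool's axes at that moment, turning the shorter way round; what a row does not reach only later rows make up. A row lasts 1/10 s, in which the tool goes at most 50 mm and 8.59 degrees, less where a joint would pass 70% of its speed; a pose out of reach is approached as far as the arm can. A call with a number of a shift or a turn outside -1 to 1 is refused whole. A call with a gripper value outside its range is refused whole. The fingers move at their own pace and stop on an object; "grip_force" is the grip in N (left out, the last holds). Time passes only in rows, so rows that repeat a pose let the fingers close. It gives the time, the measured TCP pose, the force, the opening and the grip force at its end, in the units of the state.
- env.get_obs(): the state, without advancing time (a new reading comes with each control period).
- env.read_camera(name): name is "side" or "top"; returns (picture, depth): 420x560x3 uint8, red, green, blue; 420x560 float32, m along the optical axis (not along the pixel's ray), 0 where there is no reading.
- env.camera_info(name): a dict with "camera_matrix" (3x3 intrinsics, pixels), "origin" and "orientation" of the camera in the world. Camera axes: x right, y down, z forward; pixel columns grow to the right and rows downward; lengths in m; the calibration is good to about 2 mm. A picture is of the moment at which its call begins. camera_info takes no time and is no camera call.
- env.sign_off(): hands the job in; it is judged then, once.
The state is a dict: "time_s": time; "qpos": joint angles; "joint_velocities": joint speeds; "effort": joint torques, N m; "tool_pos": TCP position; "tool_rot": TCP orientation; "force": force on the tool from outside, world axes, zero at the start; "wrist_torque": the same for the moment, N m; "grip_width": finger opening in m; "grasp_force": force on a finger pad.
Only numpy, scipy, OpenCV 4.12 (cv2) and the standard library are available. Lean on these libraries where they do the work, as an engineer would, in place of code of your own. Each camera call takes 0.05 s, during which the arm holds its last target. There are 200 camera calls.

TASK

One deep drill-bit tin stands in the steel hold-down on the bench. First push the hold-down's slide fully home over the tin's foot, then draw the tin's tight lid straight up until it is clear, without lifting or tipping the base. Set the lid down, without dropping it, open side down in the middle of the black rubber mat and let go, leaving the base clamped in the hold-down.

Things in the scene. Friction and masses are not known exactly. Their poses are not given: they have to be found in the camera images.
- slide (a joint): Hold-down slide: 0 (back) to 0.032 m (fully home, its flat aluminium tongue over the tin's foot); starts at 0 to 0.008, moves along +x of tin_base with about 3 N, stays where left. Push it by its upright black post, 16 (x) x 14 (y) mm, 18 to 62 mm above tin_base's origin, at y = 0, x = -0.110 m + joint value in tin_base's frame. Hold-down: dark steel plate 240 x 80 x 6 mm, fixed.
- tin_base: Base of the tin in the hold-down: open metal box 66 x 44 x 60 mm on a foot 130 (x) x 50 (y) x 4 mm, holds drill bits, 0.6 kg, loose; unclamped it tips or comes up with the lid. Origin: centre of the foot's underside, 6 mm above the bench. z up; x along the foot from the slide's post towards the tin; a fixed lip covers the +x end. A like tin standing free is not meant.
- tin_lid: Steel lid of that tin, 74 (x) x 52 (y) x 49 mm tall, walls 2.5 mm, 0.12 kg, pushed 46 mm deep over the base and held by spring tabs: 10 to 25 N to draw off, mostly over the first 36 mm, clear at 46. Origin: centre of its open mouth (underside); z up, flat top at z = 0.049; at the start 18 mm above tin_base's origin, axes alike. Grip across y (52 mm); its sides are free to the mouth.
- mat: Black rubber mat fixed flat on the bench, 160 (x) x 180 (y) x 3 mm. Origin: centre of its underside on the bench; top at 3 mm.

How it is judged (in metres and radians):
On the way, in this order (a step that is already met when the one before it is completed fails the run):
1. the slide is pushed home over the tin's foot (27 mm or more) with the lid still on (value of joint slide above 0.027 m and z of tin_lid in the frame of tin_base below 0.03 m), for 0.2 s.
2. the lid is drawn up clear of the clamped base, held in the fingers (value of joint slide above 0.027 m and z of tin_lid in the frame of tin_base above 0.066 m and contact force between the fingers and tin_lid above 0.5 N), for 0.05 s.
3. the lid is set down on the mat while still held (within 15 mm above it when let go) (horizontal distance between tin_lid and mat below 0.055 m and z of tin_lid in the frame of mat below 0.018 m and angle between tin_lid's own z axis and vertical below 0.2 rad and contact force between the fingers and tin_lid above 0.5 N), for 0.02 s.
At the end, for the whole second after the job is handed in: The lid rests open side down flat on the mat, its centre within 55 mm of the mat's centre, released and still; the slide is still home (27 mm or more) and the base stands upright where it was (within 12 mm) (value of joint slide above 0.027 m and horizontal distance between tin_lid and mat below 0.055 m and z of tin_lid in the frame of mat below 0.008 m and angle between each of tin_lid, tin_base's own z axis and vertical below 0.12 rad and linear speed of tin_lid below 0.02 m/s and distance of tin_base from where it was at the start of the episode below 0.012 m); the robot touches nothing.
It fails at once if the tin's base is lifted or shifted more than 15 mm (distance of tin_base from where it was at the start of the episode above 0.015 m).
It fails at once if the tin's base is tipped more than 10 degrees (angle between tin_base's own z axis and vertical above 0.175 rad).
It also fails if it takes over 54 s, if anything falls off the work surface, if the arm or the gripper's body presses on something with over 40 N, if the wrist force passes 120 N, or if a joint passes its speed limit or range.

## Working session

There is one attempt and no reset: what is moved stays moved. The work goes in short steps, Python scripts to look and compute and a tool call to move; the robot and the scene stay as the last step left them, time stands still between calls to the robot, and variables do not carry over. Pictures are saved under pics/ and viewed, at most 10 in all, crops included, and the job is handed in when it is done.

Besides the shell and the picture viewer there is one more tool, called after "Request:" in YAML: its name, and indented under it one key for each argument. jog_arm: Moves the arm, as the interface text tells. Shifts and turns lie within -1 to 1; 1 stands for 0.1 m of shift or 180 degrees of turn. Its arguments: {"type":"object","properties":{"motion":{"type":"array","items":{"type":"array","items":{"type":"array","items":{"type":"number"}}}},"grip_force":{"type":"number"}},"required":["motion"]}

```bash
mkdir -p pics; cat > h.py <<'E'
import numpy as np, cv2
from cell import env
from scipy.spatial.transform import Rotation as R
def cam(n):
    i=env.camera_info(n); o=i["orientation"]
    o=np.array(o,float)
    Rm=o if o.shape==(3,3) else R.from_euler('xyz',o,degrees=True).as_matrix()
    return np.array(i["camera_matrix"]),np.array(i["origin"]),Rm
def cloud(n,d):
    K,o,Rm=cam(n); v,u=np.mgrid[:d.shape[0],:d.shape[1]]
    p=np.stack([(u-K[0,2])/K[0,0]*d,(v-K[1,2])/K[1,1]*d,d],-1)
    return p@Rm.T+o
E
python3 - <<'E'
from h import *
for n in("top","side"):
    im,d=env.read_camera(n); np.savez(f"{n}0.npz",im=im,d=d)
    cv2.imwrite(f"pics/{n}0.png",im[:,:,::-1]); print(env.camera_info(n))
print(env.get_obs())
E
```

```text
{'camera_matrix': array([[422.25609035,   0.        , 265.194398  ],
       [  0.        , 422.25609035, 203.32085534],
       [  0.        ,   0.        ,   1.        ]]), 'origin': array([0.3927186 , 0.01593955, 0.68658168]), 'orientation': array([-1.66667790e+02, -4.91044634e-02, -9.14154888e+01])}
{'camera_matrix': array([[405.97218425,   0.        , 279.73825409],
       [  0.        , 405.97218425, 212.94396484],
       [  0.        ,   0.        ,   1.        ]]), 'origin': array([ 0.46786692, -0.51717885,  0.42137743]), 'orientation': array([-126.82180092,   -0.1989731 ,   -5.8476285 ])}
{'time_s': 0.1, 'qpos': array([-62.84722208,  18.4341347 ,  -4.01802835,  83.16778947,
         1.29520954,  78.54122829,  -3.25957912]), 'joint_velocities': array([-0.0662945 , -0.09398379, -0.12708445, -0.0911401 , -0.04386595,
        0.08739768, -0.01402185]), 'effort': array([-2.23888342e-04, -4.92575061e+01, -4.05902881e-01, -3.13394344e+01,
       -6.41957740e-02,  3.96425498e-02,  7.93293657e-05]), 'tool_pos': array([0.28826313, 0.58205626, 0.23557997]), 'tool_rot': array([-1.79902103e+02,  4.90055474e-03,  1.53659650e+02]), 'force': array([-0.55998231, -0.18471625, -0.46800018]), 'wrist_torque': array([-0.00272501,  0.05624298, -0.04325755]), 'grasp_force': 0.0, 'grip_width': 0.08710655781782885}
```

View pics/top0.png

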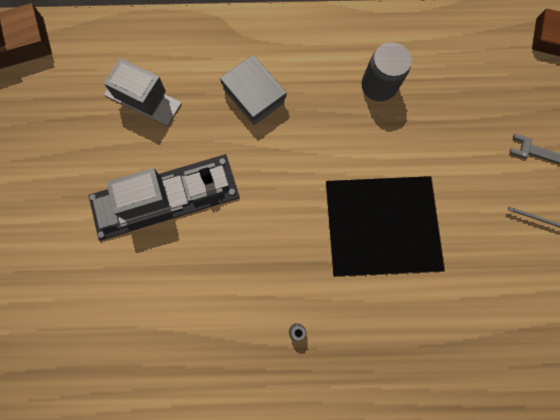

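View pics/side0.png

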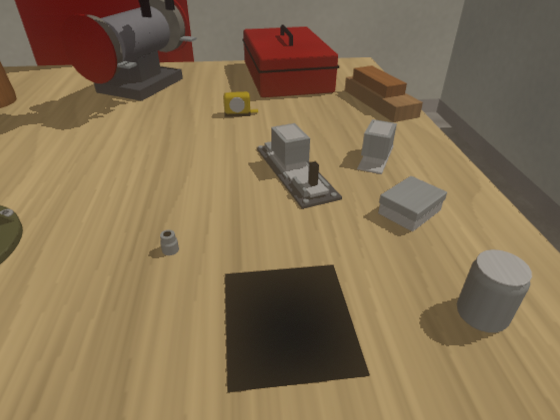

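The top view shows the clamped tin's lid at about (135,187), the black post at (207,178) on the slide and the mat centred near (385,226). The free tin at (140,90) is a decoy. The side view agrees: lid (290,145), post (313,173), mat (290,322).

```bash
python3 - <<'E'
from h import *
z=np.load("top0.npz"); P=cloud("top",z["d"]); im=z["im"].astype(int)
v,u=np.mgrid[:420,:560]
def rect(m,name):
    q=P[m]; c,s,a=cv2.minAreaRect((q[:,:2]*1000).astype(np.float32)); print(name,m.sum(),"c",c,"size",s,"ang",a,"z",np.median(q[:,2]),"mean",q.mean(0))
box=lambda a,b,c,d:(u>a)&(u<b)&(v>c)&(v<d)
Z=P[...,2]
hold=box(85,245,150,245)
print("bench z",np.median(Z[300:400,100:250]))
rect(hold&(Z>.066)&(Z<.08)&(u<170),"lidtop")
h=hold&(u>190)&(Z>.03); rect(h&(Z>.06),"posttop"); rect(h,"post")
print(np.percentile(Z[h],[5,50,95]))
m=hold&(Z>.003)&(Z<.03); rect(m,"plate")
rect(box(315,455,165,285)&(im.sum(-1)<60),"mat")
z=np.load("side0.npz"); P=cloud("side",z["d"]); v,u=np.mgrid[:420,:560]; Z=P[...,2]; im=z["im"].astype(int)
hold=box(250,342,115,205)
rect(hold&(Z>.069)&(Z<.08)&(u<310)&(v<160),"lidtop")
rect(hold&(Z>.064)&(Z<.08)&(u>305)&(v>158),"posttop")
rect(hold&(Z>.03)&(u>305)&(v>155),"post")
rect(box(215,365,260,385)&(im.sum(-1)<60),"mat")
E
```

```text
bench z -0.000986339571747319
lidtop 1713 c (563.0531005859375, 208.7845916748047) size (52.76650619506836, 74.65076446533203) ang 16.193683624267578 z 0.07258397519341842 mean [0.56224735 0.20811045 0.07246375]
posttop 84 c (494.56085205078125, 64.99890899658203) size (225.57395935058594, 15.199385643005371) ang 21.866193771362305 z 0.061442891279193224 mean [0.52849211 0.07616687 0.26213848]
post 175 c (494.7315673828125, 65.37358856201172) size (226.12649536132812, 16.379032135009766) ang 21.71129035949707 z 0.05985631567164973 mean [0.56016841 0.09006861 0.15162022]
[0.03413969 0.05985632 0.68658168]
plate 4603 c (571.2645263671875, 180.0752716064453) size (81.2479476928711, 240.166015625) ang 16.231884002685547 z 0.008357099885393682 mean [0.56787205 0.167062   0.01018412]
mat 10026 c (504.5809020996094, -124.33445739746094) size (177.21517944335938, 312.0171203613281) ang 8.975708961486816 z 0.0017274368245259186 mean [ 0.51181097 -0.1815191   0.00411571]
lidtop 509 c (562.7177124023438, 208.3182373046875) size (53.500572204589844, 77.45130157470703) ang 15.571418762207031 z 0.07301648759553403 mean [0.56264765 0.20311293 0.07277476]
posttop 0 c (0.0, 0.0) size (0.0, 0.0) ang 0.0 z nan mean [nan nan nan]
post 201 c (541.4534912109375, -169.95184326171875) size (709.5170288085938, 22.623306274414062) ang 79.86083984375 z 0.04913236074791144 mean [0.58341475 0.05898162 0.07351081]
mat 0 c (0.0, 0.0) size (0.0, 0.0) ang 0.0 z nan mean [nan nan nan]
  return _methods._mean(a, axis=axis, dtype=dtype,
  ret = ret.dtype.type(ret / rcount)
<stdin>:5: RuntimeWarning: Mean of empty slice.
  ret = um.true_divide(
```

```bash
cat >> h.py <<'E'
def move(p,yaw,n=None):
    """shift & turn from present pose to world p, yaw, tool down, in jog units"""
    s=env.get_obs(); T=R.from_euler('xyz',s["tool_rot"],degrees=True); G=R.from_euler('xyz',[180,0,yaw],degrees=True)
    print("t",s["time_s"],"at",s["tool_pos"].round(4),s["tool_rot"].round(2),"->",((T.inv().apply(np.array(p)-s["tool_pos"]))/.1).round(3),((T.inv()*G).as_rotvec()/np.pi).round(4))
A=np.radians(106.2); O=np.array([.5628,.2085,.006])
def tin(x,y,z): return O+[x*np.cos(A)-y*np.sin(A),x*np.sin(A)+y*np.cos(A),z]
E
python3 - <<'E'
from h import *
for n,b in(("top",(315,455,165,285)),("side",(215,365,260,385))):
    z=np.load(n+"0.npz"); im=z["im"].astype(int); P=cloud(n,z["d"]); v,u=np.mgrid[:420,:560]
    inb=(u>b[0])&(u<b[1])&(v>b[2])&(v<b[3])&(im.sum(-1)<60)
    q=P[inb&(abs(P[...,2])<.02)]; print("mat",len(q),cv2.minAreaRect((q[:,:2]*1000).astype(np.float32)),q.mean(0))
    if n=="side": print(im[322,290])
    pb=(u>190)&(u<240)&(v>150)&(v<200) if n=="top" else (u>300)&(u<325)&(v>155)&(v<195)
    Q=P-O; x=Q[...,0]*np.cos(A)+Q[...,1]*np.sin(A); y=-Q[...,0]*np.sin(A)+Q[...,1]*np.cos(A)
    m=pb&(Q[...,2]>.03)&(Q[...,2]<.075)&(x<-.06)&(abs(y)<.02)
    print("post",m.sum(),np.percentile(x[m],[2,50,98]),np.percentile(y[m],[2,50,98]),Q[...,2][m].max())
    m&=Q[...,2]>.055; print("top",m.sum(),np.percentile(x[m],[2,50,98]) if m.any() else 0)
move(tin(-.15,0,.15),106.2)
E
```

```text
mat 9991 ((514.2332763671875, -182.4144287109375), (157.273681640625, 177.30979919433594), 1.1478153467178345) [ 0.51222817 -0.18221083  0.00172493]
post 138 [-0.1159851  -0.10868777 -0.10083638] [-0.00651768  0.0037674   0.00698809] 0.05741492244658342
top 25 [-0.1139196  -0.10862207 -0.10187872]
mat 0 ((0.0, 0.0), (0.0, 0.0), 0.0) [nan nan nan]
[34 31 26]
post 151 [-0.11739874 -0.11489264 -0.10193841] [-0.00590567  0.00298268  0.00773561] 0.05641563651970861
top 19 [-0.11429173 -0.10855823 -0.10277387]
t 0.1 at [0.2883 0.5821 0.2356] [-179.9     0.    153.66] -> [-5.132 -3.233  0.802] [-0.0005  0.0003  0.2637]<stdin>:5: RuntimeWarning: Mean of empty slice.
  ret = um.true_divide(
```

Request:
jog_arm:
  motion:
    - [[-0.33,-0.21,0,0,0,0.047,1],[-0.66,-0.42,0,0,0,0.094,1],[-1,-0.63,0,0,0,0.14,1],[-1,-0.63,0,0,0,0.188,1],[-1,-0.63,0,0,0,0.235,1]]

```text
time_s: 0.6
tool_pos: [0.3514, 0.4799, 0.2364]
tool_rot: [-180.0, 0.0, 110.8]
force: [-0.3, 1.0, -0.9]
grip_width: 0.0546
grasp_force: 0.0
```

```bash
python3 -c "
from h import *
move(tin(-.15,0,.15),106.2)"
```

```text
t 0.6 at [0.3514 0.4799 0.2364] [-1.7998e+02  3.0000e-02  1.1080e+02] -> [-4.782  0.892  0.806] [-0.0001  0.0002  0.0256]
```

Request:
jog_arm:
  motion:
    - [[-0.33,0.3,0,0,0,0.0256,1],[-0.66,0.6,0,0,0,0.0256,1],[-1,0.9,0,0,0,0.0256,1]]

```text
time_s: 0.9
tool_pos: [0.4711, 0.4208, 0.2363]
tool_rot: [-180.0, 0.0, 106.8]
force: [0.0, 0.9, 0.0]
grip_width: 0.0309
grasp_force: 0.0
```

Request:
jog_arm:
  motion:
    - [[-0.4,0,0,0,0,0,1],[-0.8,0,0,0,0,0,1],[-1,0,0,0,0,0,1]]

```text
time_s: 1.2
tool_pos: [0.501, 0.3207, 0.236]
tool_rot: [-180.0, 0.1, 106.4]
force: [0.8, -0.4, 0.0]
grip_width: 0.0071
grasp_force: 0.0
```

Request:
jog_arm:
  motion:
    - [[-0.4,0,0,0,0,0,1],[-0.8,0,0,0,0,0,1],[-1,0,0,0,0,0,1]]

```text
time_s: 1.5
tool_pos: [0.5291, 0.225, 0.2363]
tool_rot: [-180.0, 0.1, 106.5]
force: [1.0, -0.7, 0.2]
grip_width: 0.0006
grasp_force: 0.0
```

Request:
jog_arm:
  motion:
    - [[-0.4,0,0,0,0,0,1],[-0.8,0,0,0,0,0,1],[-1,0,0,0,0,0,1],[-1,0,0,0,0,0,1]]

```text
time_s: 1.9
tool_pos: [0.5577, 0.1293, 0.2364]
tool_rot: [-180.0, 0.1, 106.3]
force: [0.2, -0.4, -0.2]
grip_width: 0.0006
grasp_force: 0.0
```

```bash
python3 -c "
from h import *
move(tin(-.155,0,.15),106.2)"
```

```text
t 1.9 at [0.5577 0.1293 0.2364] [-1.7998e+02  1.0000e-01  1.0635e+02] -> [-0.803  0.269  0.805] [-0.0001  0.0006  0.0008]
```

Request:
jog_arm:
  motion:
    - [[-0.4,0.14,0,0,0,0,1],[-0.8,0.27,0.2,0,0,0,1],[-0.8,0.27,0.6,0,0,0,1],[-0.8,0.27,0.8,0,0,0,1]]

```text
time_s: 2.3
tool_pos: [0.6044, 0.065, 0.1531]
tool_rot: [-179.8, -0.0, 106.7]
force: [-0.4, 0.7, -0.2]
grip_width: 0.0004
grasp_force: 0.0
```

```bash
python3 -c "
from h import *
move(tin(-.15,0,.042),106.2)"
```

```text
t 2.3 at [0.6044 0.065  0.1531] [-1.7976e+02 -4.0000e-02  1.0667e+02] -> [-0.006  0.006  1.051] [-0.0014 -0.0002  0.0026]
```

Request:
jog_arm:
  motion:
    - [[0,0,0.3,0,0,0,1],[0,0,0.6,0,0,0,1],[0,0,0.9,0,0,0,1],[0,0,1,0,0,0,1],[0,0,1,0,0,0,1]]

```text
time_s: 2.8
tool_pos: [0.6042, 0.0663, 0.0548]
tool_rot: [-179.8, -0.0, 106.8]
force: [-0.4, 0.2, 0.2]
grip_width: -0.0
grasp_force: 0.0
```

```bash
python3 -c "
from h import *
print(env.get_obs()['force'])
move(tin(-.11,0,.042),106.2)
im,d=env.read_camera('side');cv2.imwrite('pics/s1.png',cv2.resize(im[90:250,200:420,::-1],None,fx=3,fy=3))"
```

```text
[-0.3824603   0.18109184  0.23871509]
t 2.8 at [0.6042 0.0663 0.0548] [-1.7978e+02 -5.0000e-02  1.0683e+02] -> [0.381 0.004 0.068] [-0.0012 -0.0003  0.0035]
```

View pics/s1.png

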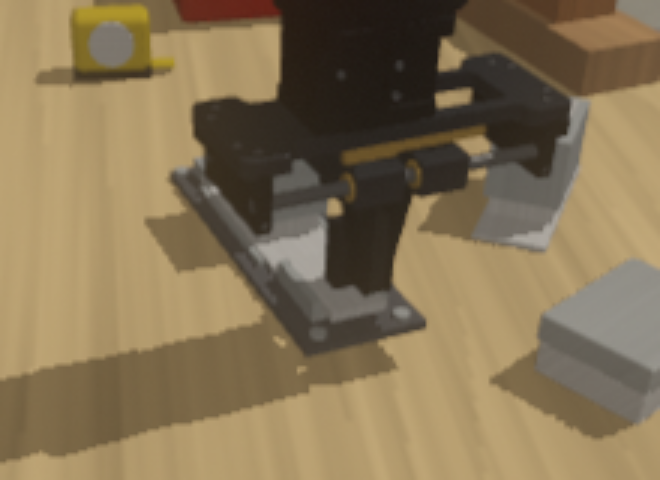

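The crop shows the closed fingers (about (365,230)) standing behind the post, above the plate end and clear of everything.

Request:
jog_arm:
  motion:
    - [[0.1,0,0.05,0,0,0.0035,1],[0.2,0,0.07,0,0,0.0035,1],[0.28,0,0.07,0,0,0.0035,1],[0.35,0,0.07,0,0,0.0035,1],[0.42,0,0.07,0,0,0.0035,1]]

```text
time_s: 3.35
tool_pos: [0.5946, 0.1057, 0.0504]
tool_rot: [179.8, 0.1, 106.1]
force: [2.9, -3.0, 0.8]
grip_width: 0.0005
grasp_force: 1.5
```

Request:
jog_arm:
  motion:
    - [[0.04,0,0,0,0,0,1],[0.07,0,0,0,0,0,1],[0.08,0,0,0,0,0,1],[0.08,0,0,0,0,0,1]]

```text
time_s: 3.75
tool_pos: [0.5911, 0.1134, 0.0495]
tool_rot: [-180.0, -0.0, 106.1]
force: [0.6, -1.6, 0.7]
grip_width: 0.0005
grasp_force: 0.6
```

```bash
python3 -c "
from h import *
print(env.get_obs()['force'])
move(tin(-.0955,0,.042),106.2)"
```

```text
[ 0.62807807 -1.64079037  0.71148137]
t 3.75 at [0.5911 0.1134 0.0495] [-1.7997e+02 -3.0000e-02  1.0612e+02] -> [ 0.037 -0.006  0.015] [-0.0002 -0.0002 -0.0004]
```

Still under way; nudge on until the end stop shows in the force.

Request:
jog_arm:
  motion:
    - [[0.02,0,0,0,0,0,1],[0.03,0,0,0,0,0,1],[0.035,0,0,0,0,0,1],[0.04,0,0,0,0,0,1]]

```text
time_s: 4.15
tool_pos: [0.5904, 0.1152, 0.0495]
tool_rot: [-180.0, 0.1, 106.1]
force: [2.0, -5.8, 0.9]
grip_width: 0.0002
grasp_force: 3.1
```

Request:
jog_arm:
  motion:
    - [[0.01,0,0,0,0,0,1],[0.02,0,0,0,0,0,1],[0.02,0,0,0,0,0,1]]

```text
time_s: 4.45
tool_pos: [0.5904, 0.1153, 0.0495]
tool_rot: [-180.0, 0.2, 106.0]
force: [3.2, -8.5, 1.4]
grip_width: 0.0003
grasp_force: 4.3
```

```bash
python3 -c "
from h import *
move(tin(-.0955,0,.042),106.2)"
```

```text
t 4.45 at [0.5904 0.1153 0.0495] [-179.99    0.23  105.99] -> [ 0.017 -0.005  0.015] [-0.0001  0.0013 -0.0012]
```

Request:
jog_arm:
  motion:
    - [[-0.1,0,0,0,0,0,1],[-0.3,0,0,0,0,0,1],[-0.3,0,-0.3,0,0,0,0.5],[-0.3,0,-0.7,0,0,0,0],[-0.3,0,-1,0,0,0,0]]

```text
time_s: 4.95
tool_pos: [0.5976, 0.0912, 0.151]
tool_rot: [-180.0, -0.1, 106.2]
force: [-0.1, 0.9, 0.2]
grip_width: 0.0167
grasp_force: 0.0
```

```bash
python3 - <<'E'
from h import *
for n in("top","side"):
    im,d=env.read_camera(n); P=cloud(n,d); v,u=np.mgrid[:420,:560]
    Q=P-O; x=Q[...,0]*np.cos(A)+Q[...,1]*np.sin(A); y=-Q[...,0]*np.sin(A)+Q[...,1]*np.cos(A)
    m=(Q[...,2]>.03)&(Q[...,2]<.065)&(x<-.05)&(x>-.12)&(abs(y)<.02)
    print(n,m.sum(),np.percentile(x[m],[2,50,98]) if m.any() else 0)
    if n=="side": cv2.imwrite('pics/s2.png',cv2.resize(im[90:250,200:420,::-1],None,fx=3,fy=3))
move(tin(0,0,.15),106.2)
E
```

```text
top 0 0
side 141 [-0.08730877 -0.08446116 -0.07172389]
t 5.05 at [0.6004 0.0918 0.1543] [ 1.7955e+02 -1.3000e-01  1.0617e+02] -> [ 1.226 -0.036 -0.014] [ 0.0025 -0.0007 -0.0002]
```

View pics/s2.png

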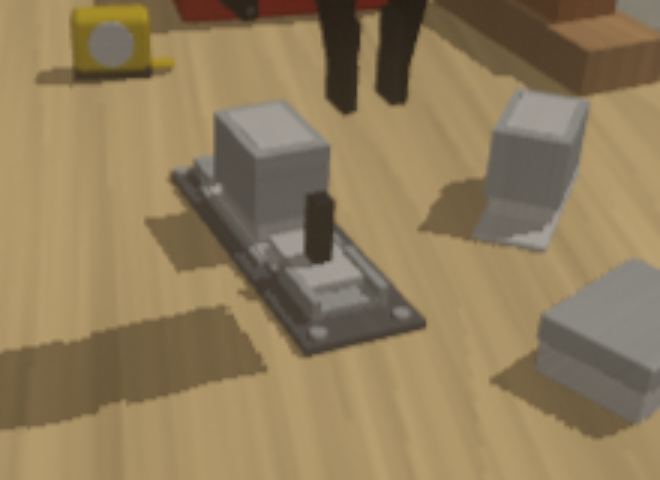

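The slide is home: the post at (318,228) is now close to the tin, having moved 30 mm, with the tongue over the foot. The lid is still on.

Request:
jog_arm:
  motion:
    - [[0.4,0,0,0,0,0,0],[0.8,-0.02,0,0,0,0,0],[1,-0.04,0,0,0,0,0]]

```text
time_s: 5.35
tool_pos: [0.5636, 0.1904, 0.1483]
tool_rot: [-179.8, -0.2, 106.4]
force: [-0.6, 0.7, -0.1]
grip_width: 0.0483
grasp_force: 0.0
```

Request:
jog_arm:
  motion:
    - [[0.15,0,0,0,0,0,0],[0.23,0,0,0,0,0,0],[0.23,0,0,0,0,0,0],[0.23,0,0,0,0,0,0]]

```text
time_s: 5.75
tool_pos: [0.5605, 0.2056, 0.1494]
tool_rot: [-180.0, 0.0, 106.0]
force: [0.1, -1.3, 0.6]
grip_width: 0.0802
grasp_force: 0.0
```

```bash
python3 -c "
from h import *
print(env.get_obs()['grip_width'])
move(tin(0,0,.042),106.2)"
```

```text
0.0802047927912393
t 5.75 at [0.5605 0.2056 0.1494] [-1.7999e+02  5.0000e-02  1.0602e+02] -> [0.022 0.03  1.014] [-0.0001  0.0002 -0.001 ]
```

Request:
jog_arm:
  motion:
    - [[0.02,0.03,0,0,0,-0.001,0],[0.02,0.03,0.3,0,0,-0.001,0],[0.02,0.03,0.6,0,0,-0.001,0],[0.02,0.03,0.9,0,0,-0.001,0],[0.02,0.03,1,0,0,-0.001,0]]

```text
time_s: 6.25
tool_pos: [0.5608, 0.208, 0.0464]
tool_rot: [-179.7, 0.1, 106.2]
force: [0.0, -0.2, 0.3]
grip_width: 0.0871
grasp_force: 0.0
```

Request:
jog_arm:
  motion:
    - [[0,0,0,0,0,0,0],[0,0,0,0,0,0,0.2],[0,0,0,0,0,0,0.3],[0,0,0,0,0,0,0.36],[0,0,0,0,0,0,0.38]]
  grip_force: 40

```text
time_s: 6.75
tool_pos: [0.563, 0.2102, 0.0507]
tool_rot: [179.9, -0.0, 106.3]
force: [-1.1, -0.0, -0.9]
grip_width: 0.0628
grasp_force: 0.0
```

Request:
jog_arm:
  motion:
    - [[0,0,0,0,0,0,0.42],[0,0,0,0,0,0,0.5],[0,0,0,0,0,0,0.6],[0,0,0,0,0,0,0.8],[0,0,0,0,0,0,0.8]]
  grip_force: 50

```text
time_s: 7.25
tool_pos: [0.5634, 0.2103, 0.0502]
tool_rot: [179.9, -0.0, 106.3]
force: [3.7, 0.5, 0.7]
grip_width: 0.0519
grasp_force: 50.0
```

```bash
python3 -c "
from h import *
s=env.get_obs();print(s['grip_width'],s['grasp_force'],s['force'],s['wrist_torque'])
move(tin(0,0,.042),106.2)"
```

```text
0.05186857649905923 49.98653761809692 [3.66287608 0.50018056 0.72387413] [ 0.1745696  -0.87628043 -0.02796704]
t 7.25 at [0.5634 0.2103 0.0502] [ 1.7986e+02 -1.0000e-02  1.0630e+02] -> [-0.015 -0.011  0.022] [ 0.0008 -0.0001  0.0006]
```

Good grip at 52 mm. Draw up slowly.

Request:
jog_arm:
  motion:
    - [[0,0,-0.03,0,0,0,0.8],[0,0,-0.06,0,0,0,0.8],[0,0,-0.09,0,0,0,0.8],[0,0,-0.12,0,0,0,0.8],[0,0,-0.15,0,0,0,0.8]]

```text
time_s: 7.75
tool_pos: [0.5604, 0.2093, 0.0609]
tool_rot: [-179.7, 0.1, 106.3]
force: [6.7, 2.5, -19.4]
grip_width: 0.0516
grasp_force: 49.9
```

```bash
python3 -c "
from h import *
s=env.get_obs();print(s['grip_width'],s['grasp_force'],s['force'],s['wrist_torque'])
n='side'; im,d=env.read_camera(n); cv2.imwrite('pics/s3.png',cv2.resize(im[90:250,200:420,::-1],None,fx=3,fy=3))"
```

```text
0.05160704093247382 49.9488741386449 [  6.69779084   2.50638278 -19.43557017] [ 0.44120444 -1.4926962  -0.06501993]
```

View pics/s3.png

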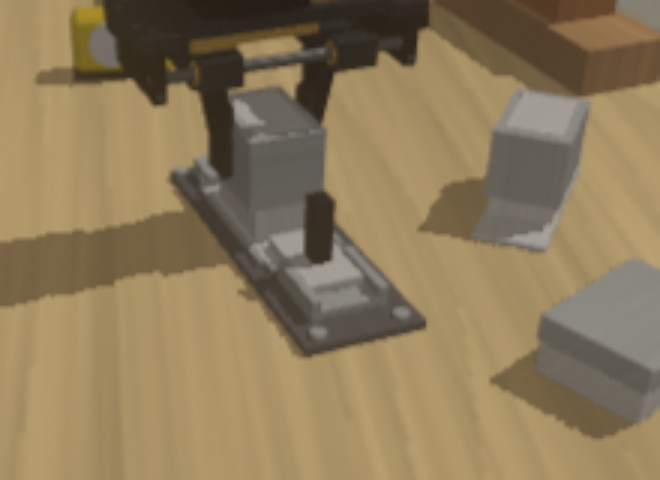

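The lid's lower edge (about (285,205)) has risen off the base by about 10 mm, with base and slide in place. Carry on.

Request:
jog_arm:
  motion:
    - [[0,0.01,-0.04,0,0,0,0.8],[0,0.02,-0.08,0,0,0,0.8],[0,0.02,-0.12,0,0,0,0.8],[0,0.02,-0.16,0,0,0,0.8],[0,0.02,-0.2,0,0,0,0.8]]

```text
time_s: 8.3
tool_pos: [0.5616, 0.2096, 0.0831]
tool_rot: [-179.6, 0.0, 106.3]
force: [-2.6, -0.1, -19.1]
grip_width: 0.0517
grasp_force: 50.0
```

Request:
jog_arm:
  motion:
    - [[0,0,-0.04,0,0,0,0.8],[0,0,-0.08,0,0,0,0.8],[0,0,-0.12,0,0,0,0.8],[0,0,-0.16,0,0,0,0.8],[0,0,-0.2,0,0,0,0.8]]

```text
time_s: 8.8
tool_pos: [0.5663, 0.211, 0.1072]
tool_rot: [179.7, -0.0, 106.3]
force: [-0.2, 0.2, -0.9]
grip_width: 0.0516
grasp_force: 50.0
```

Request:
jog_arm:
  motion:
    - [[0,0,-0.08,0,0,0,0.8],[0,0,-0.16,0,0,0,0.8],[0,0,-0.3,0,0,0,0.8],[0,0,-0.5,0,0,0,0.8],[0,0,-0.7,0,0,0,0.8]]

```text
time_s: 9.3
tool_pos: [0.5644, 0.2104, 0.1761]
tool_rot: [180.0, 0.0, 106.3]
force: [-0.4, 0.6, -1.0]
grip_width: 0.0518
grasp_force: 50.0
```

```bash
python3 -c "
from h import *
s=env.get_obs();print(s['grip_width'],s['grasp_force'],s['force'],s['wrist_torque'])
n='side'; im,d=env.read_camera(n); cv2.imwrite('pics/s4.png',cv2.resize(im[40:250,180:420,::-1],None,fx=2.5,fy=2.5))
move([.514,-.182,.16],106.2)"
```

```text
0.05182159193931169 49.99785714302561 [-0.3647771   0.58738048 -0.99656252] [-0.04054315 -0.01215837  0.0170114 ]
t 9.35 at [0.5665 0.2111 0.1802] [ 1.7962e+02 -7.0000e-02  1.0629e+02] -> [-3.627 -1.607  0.187] [ 0.0021 -0.0004  0.0005]
```

View pics/s4.png

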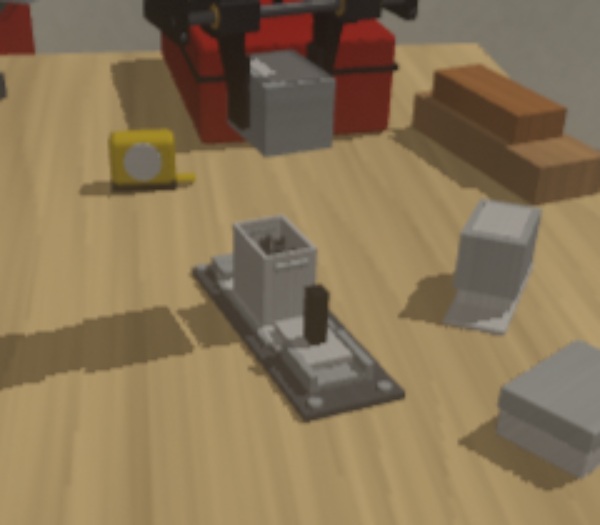

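The lid is clear, hanging straight in the fingers at (290,100). The base stays upright and clamped at (275,270). Carry the lid to the mat.

Request:
jog_arm:
  motion:
    - [[-0.3,-0.13,0,0,0,0,0.8],[-0.6,-0.26,0,0,0,0,0.8],[-0.9,-0.4,0,0,0,0,0.8]]

```text
time_s: 9.65
tool_pos: [0.5512, 0.1119, 0.175]
tool_rot: [179.9, 0.0, 106.3]
force: [0.3, -0.2, -1.8]
grip_width: 0.0516
grasp_force: 50.0
```

Request:
jog_arm:
  motion:
    - [[-0.3,-0.13,0,0,0,0,0.8],[-0.6,-0.26,0,0,0,0,0.8],[-0.9,-0.4,0,0,0,0,0.8]]

```text
time_s: 9.95
tool_pos: [0.538, 0.0139, 0.175]
tool_rot: [179.9, -0.0, 106.3]
force: [0.3, -0.6, -0.9]
grip_width: 0.0515
grasp_force: 50.0
```

Request:
jog_arm:
  motion:
    - [[-0.3,-0.13,0,0,0,0,0.8],[-0.6,-0.26,0,0,0,0,0.8],[-0.9,-0.4,0,0,0,0,0.8]]

```text
time_s: 10.25
tool_pos: [0.5248, -0.0837, 0.175]
tool_rot: [179.9, 0.0, 106.3]
force: [0.4, 0.1, -0.4]
grip_width: 0.0517
grasp_force: 50.0
```

Request:
jog_arm:
  motion:
    - [[-0.3,-0.13,0,0,0,0,0.8],[-0.6,-0.26,0,0,0,0,0.8],[-0.9,-0.4,0,0,0,0,0.8],[-0.9,-0.4,0,0,0,0,0.8],[-0.9,-0.4,0,0,0,0,0.8]]

```text
time_s: 10.75
tool_pos: [0.5116, -0.1808, 0.1749]
tool_rot: [180.0, -0.0, 106.2]
force: [0.5, 0.5, -0.9]
grip_width: 0.0515
grasp_force: 50.0
```

```bash
python3 -c "
from h import *
n='side'; im,d=env.read_camera(n); cv2.imwrite('pics/s5.png',im[:,:,::-1]); P=cloud(n,d); s=env.get_obs(); q=P-s['tool_pos']
for lo,hi in((-.03,.03),(-.05,.05)):
  m=(abs(q[...,0])<hi)&(abs(q[...,1])<.06)&(q[...,2]<.0)&(q[...,2]>-.06); print(np.percentile(q[...,2][m],[0,1,2,5]),m.sum())
print(s['force'],s['grip_width'])
move([.514,-.182,.0],106.2)"
```

```text
[-0.02725592 -0.02622789 -0.02575982 -0.02490449] 1202
[-0.02725592 -0.02620147 -0.02575072 -0.02481979] 1367
[-0.26149448  1.79717277 -0.65151465] 0.05145285725240339
t 10.8 at [ 0.512  -0.1794  0.1747] [ 1.7996e+02 -4.0000e-02  1.0630e+02] -> [-0.031  0.011  1.747] [ 0.0002 -0.0002  0.0006]
```

View pics/s5.png

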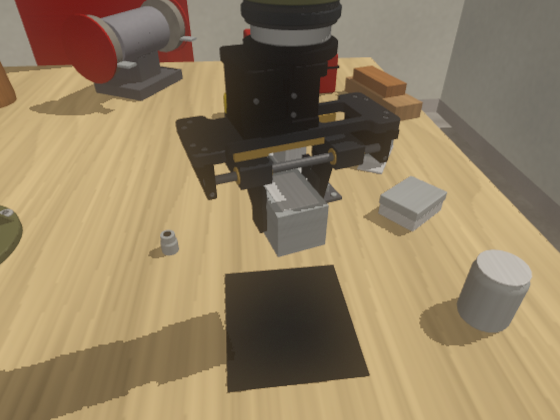

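The lid at (295,220) hangs level in the fingers over the mat, with its mouth 26 mm below the TCP, so it has not slipped. Lower it.

Request:
jog_arm:
  motion:
    - [[-0.02,0.01,0.3,0,0,0,0.8],[-0.02,0.01,0.6,0,0,0,0.8],[-0.02,0.01,0.9,0,0,0,0.8],[-0.02,0.01,1,0,0,0,0.8]]

```text
time_s: 11.2
tool_pos: [0.5117, -0.1791, 0.0716]
tool_rot: [-179.7, -0.2, 106.5]
force: [-0.2, 0.0, -1.6]
grip_width: 0.0518
grasp_force: 50.0
```

Request:
jog_arm:
  motion:
    - [[0,0,0.15,0,0,0,0.8],[0,0,0.3,0,0,0,0.8],[0,0,0.36,0,0,0,0.8],[0,0,0.38,0,0,0,0.8],[0,0,0.38,0,0,0,0.8]]

```text
time_s: 11.7
tool_pos: [0.5137, -0.1818, 0.0368]
tool_rot: [180.0, 0.0, 106.3]
force: [0.6, 0.0, -0.6]
grip_width: 0.0516
grasp_force: 50.0
```

Request:
jog_arm:
  motion:
    - [[0,0,0.02,0,0,0,0.8],[0,0,0.04,0,0,0,0.8],[0,0,0.06,0,0,0,0.8],[0,0,0.06,0,0,0,0.8]]

```text
time_s: 12.1
tool_pos: [0.5132, -0.1816, 0.0304]
tool_rot: [-180.0, -0.0, 106.3]
force: [-0.0, -1.5, -1.9]
grip_width: 0.0518
grasp_force: 50.0
```

Request:
jog_arm:
  motion:
    - [[0,0,0.01,0,0,0,0.8],[0,0,0.02,0,0,0,0.8],[0,0,0.02,0,0,0,0.8]]

```text
time_s: 12.4
tool_pos: [0.5134, -0.1817, 0.0287]
tool_rot: [180.0, -0.0, 106.3]
force: [-0.1, 1.0, 0.5]
grip_width: 0.0515
grasp_force: 50.0
```

Request:
jog_arm:
  motion:
    - [[0,0,0.01,0,0,0,0.8],[0,0,0.015,0,0,0,0.8],[0,0,0.015,0,0,0,0.8]]

```text
time_s: 12.7
tool_pos: [0.5134, -0.1817, 0.0287]
tool_rot: [180.0, -0.1, 106.3]
force: [-6.4, 1.3, 13.3]
grip_width: 0.0516
grasp_force: 50.0
```

Contact with the mat (z no longer falls, 13 N up). Ease back a little, then let go.

Request:
jog_arm:
  motion:
    - [[0,0,-0.012,0,0,0,0.8],[0,0,-0.012,0,0,0,0.35],[0,0,-0.012,0,0,0,0.2],[0,0,-0.012,0,0,0,0],[0,0,-0.012,0,0,0,0]]
  grip_force: 10

```text
time_s: 13.2
tool_pos: [0.5133, -0.1816, 0.0281]
tool_rot: [-180.0, -0.0, 106.3]
force: [0.3, -0.1, 0.5]
grip_width: 0.0732
grasp_force: 0.0
```

Request:
jog_arm:
  motion:
    - [[0,0,0,0,0,0,0],[0,0,0,0,0,0,0],[0,0,0,0,0,0,0],[0,0,0,0,0,0,0]]

```text
time_s: 13.6
tool_pos: [0.5133, -0.1816, 0.0283]
tool_rot: [180.0, -0.0, 106.3]
force: [0.9, -0.5, 0.4]
grip_width: 0.0867
grasp_force: 0.0
```

Request:
jog_arm:
  motion:
    - [[0,0,-0.2,0,0,0,0],[0,0,-0.4,0,0,0,0],[0,0,-0.7,0,0,0,0],[0,0,-1,0,0,0,0],[0,0,-1,0,0,0,0]]

```text
time_s: 14.1
tool_pos: [0.5161, -0.1827, 0.1325]
tool_rot: [179.6, 0.2, 106.3]
force: [0.2, 1.0, 0.2]
grip_width: 0.0869
grasp_force: 0.0
```

```bash
python3 -c "
from h import *
n='side'; im,d=env.read_camera(n); cv2.imwrite('pics/s6.png',im[:,:,::-1]); P=cloud(n,d); q=P-[.513,-.182,0]
m=(abs(q[...,0])<.06)&(abs(q[...,1])<.06)&(q[...,2]>.045)&(q[...,2]<.06); print(P[m].mean(0),np.percentile(P[m][:,2],[5,50,95]))
print(env.get_obs()['force'])"
```

```text
[ 0.51262515 -0.1885319   0.0514833 ] [0.04815716 0.05177451 0.05318242]
[-0.0126573   0.74940307 -0.3652087 ]
```

View pics/s6.png

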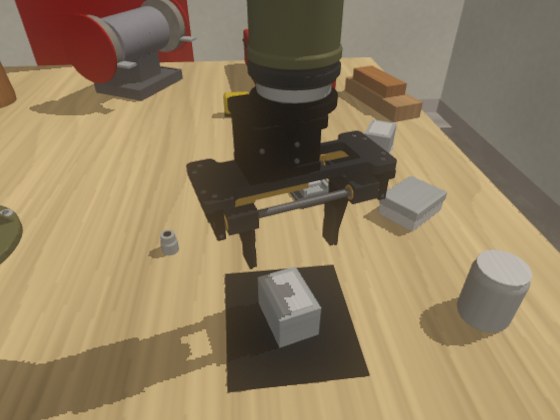

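The lid stands flat in the middle of the mat at (290,305), its top at z = 52 mm, with the fingers clear above it.

```bash
python3 -c "
from h import *
print(env.sign_off())"
```

```text
the job is handed in; nothing more can be done
None
```

The job is handed in, with no verdict returned: the slide is home, the lid is drawn clear and set open side down in the middle of the mat and released, and the base was upright and clamped when last seen.

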